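# Draw the bottom slide tray from a gravity-fed tray feeder

## Robot

A 6-joint arm with a two-finger parallel gripper is mounted at the origin on a cart in front of the work surface, level with it; the furniture and walls round the work are solid. World frame = base frame: x ahead of the robot, y to its left, z up, the work surface at z = 0. Lengths are in m, angles in rad, forces in N, time in s.
With the tool pointing down it reaches from about 0.35 to 0.85 m from the base axis. Payload 8.1 kg.
Tool frame: the origin (TCP) lies at the very end of the fingers, on their centre line; the grasp point (between the pads) lies 19 mm behind it (robot.pinch_z is the distance from the TCP to the grasp point, in m); y points along the fingers, x is the direction in which the jaws open and shut, and the axes are right-handed (so a half turn about y gives the same grasp; the last joint's range is limited). The gripper opens to 93 mm and grips with 3 to 60 N. Pads are 15 mm wide; open, the fingers measure 128 mm over their backs; the gripper's body (75 mm by 188 mm) begins 65 mm behind the grasp point.
Start: joints at [-1.346, 0.13, 1.488, -0, 1.523, -0.085], TCP at [0.183, -0.571, 0.219] pointing down, gripper open.
Joint ranges: [-2.96, 2.96], [-0.89, 2.26], [0.02, 2.5], [-1.34, 4.48], [0, 2.73], [-2.66, 2.66]. Speed limits (rad/s): [2.39, 2.39, 2.79, 3.14, 3.14, 3.14].

## Interface

Orientations are given as a rotation vector (axis times angle).
In Python, from plant import robot gives the robot as it stands.
- The arm moves only by the shell command python3 -m inch 'ROWS' [FORCE]. ROWS is JSON, a list of rows, each a list of 5 numbers: the closure, from -1 (fully open) to 1 (shut), then the shift along the world's x, y, z in m, then the turn about the world's z in rad. A call has 1 to 8 rows; each row is the pose to reach, as a shift and turn from the pose measured when the call began; what a row does not reach only later rows make up. A row lasts 1/8 s, in which the tool goes at most 62.5 mm and 10.7 degrees, less where a joint would pass 70% of its speed; a pose out of reach is approached as far as the arm can. A call with a gripper value outside its range is refused whole. The fingers move at their own pace and stop on an object; FORCE is the grip in N (left out, the last holds). Time passes only in rows, so rows that repeat a pose let the fingers close. It gives the time, the measured TCP pose, the force and the opening at its end, in the units of the state.
- robot.read_state(): the state, without advancing time (a new reading comes with each control period).
- robot.read_camera(name): name is "scene" or "top"; returns a dict with "color" (480x640x3 uint8, red, green, blue), "mtx" (3x3 intrinsics, pixels), "dist_coeffs" ([k1, k2, p1, p2, k3] as OpenCV has them; the pictures are not rectified), "R" (3x3) and "t" (3): a world point X has camera coordinates R X + t. Camera axes: x right, y down, z forward; pixel columns grow to the right and rows downward; lengths in m; the calibration is good to about 2 mm. A picture is of the moment at which its call begins. There is no depth.
- robot.close_job(): hands the job in, once; it reports no verdict.
The state is a dict: "t": time; "q": joint angles; "dq": joint speeds; "joint_torque": joint torques, N m; "tool_pos": TCP position; "orientation": TCP orientation; "force": force on the tool from outside, world axes, zero at the start; "wrist_torque": the same for the moment, N m; "opening": finger opening in m.
Only numpy, scipy, OpenCV 4.12 (cv2) and the standard library are available. Lean on these libraries where they do the work, as an engineer would, in place of code of your own. Each camera call takes 0.05 s, during which the arm holds its last target. There are 200 camera calls.

## Task

Take the bottom slide tray out of the feeder: push the orange release bar down through the window of its yellow pull frame and, keeping the bar down, hook the frame and drag the tray out along the deck until its front rests squarely against both end stops, touching them with no gap. Work gently: neither jab the bar at the bottom of its stroke nor haul the tray hard against the catch or the stops. The other two trays must stay in the feeder and drop down one place, level, and the bar must spring back up; do not disturb the cup, the bottle or the tumbler beside it.

Things in the scene. Friction and masses are not known exactly. Their poses are not given: they have to be found in the camera images.
- feeder: Grey fixed feeder, aluminium shaft walls, 268 x 212 x 70 mm. Origin: on the worktop, mid shaft front; z up, trays leave towards -x. Deck top z = 22 mm, x = 0 to -166 mm, rails 10 mm high at y = +-100 mm (2 mm play beside a tray). Shaft x = 0 to 95 mm, walls to z = 70 mm; its front is open 18 mm high, above that corner posts (84 mm out) hold the upper trays; the bottom one can lift 3 mm.
- stop_line (a point): Point on the deck's top face midway between the two end stops (rubber-faced blocks, 14 mm high, from 55 to 105 mm out on each side), in the plane of the faces that a tray's front meets: 156 mm in front of the feeder's origin. The pull frame passes between the stops, out over the deck's end. Axes as the feeder.
- release_bar (a joint): Orange release bar in the deck under the windows, 3 to 55 mm in front of the feeder's origin, 78 mm across. 0 = up: top 6 mm above the deck, inner edge blocks the bottom tray. Grows (m) as pressed down to its hard end 0.008 (top 2 mm below the deck); tray free beyond 0.006. Spring 1 N at the top, 2 N at the end. A tray over it keeps it down; it rises after the tray has passed.
- tray_bottom: Bottom tray, loose, 0.15 to 0.27 kg: shallow blue tray of microscope slides, 90 (x) x 196 (y) x 15 mm high. Origin: centre of its underside; axes as the feeder. Starts with its front 2 mm, its origin 47 mm behind the feeder's origin; travels 158 mm to the stops. Its yellow pull frame reaches 52 mm out (-x) from mid front, 4 mm thick, 11 to 15 mm above the tray's underside.
- pull_window (a point): Centre of the open window in the bottom tray's yellow pull frame, at mid thickness (35 mm above the worktop). Window 42 mm across (y), 44 mm along x, open above and below; the crossbar to pull on (8 mm deep) begins 22 mm from here towards -x, the tray's front wall 22 mm towards +x. Axes as the tray.
- tray_middle: Second tray, the same, but with a white pull frame centred 57 mm to +y. Lies on the bottom tray; origin at the centre of its underside, 37 mm above the worktop at the start, 22 mm when it has dropped onto the deck.
- tray_top: Top tray, the same, but with a white pull frame centred 57 mm to -y. Origin at the centre of its underside, 52 mm above the worktop at the start, 37 mm after the drop. Frames of the two upper trays leave 62 mm free width above the yellow one.
- cup_white: Bystander: specimen cup with white screw cap, 52 mm across, 64 mm high; origin at its underside.
- bottle_amber: Bystander: amber bottle with black cap, 45 mm across, 90 mm high; origin at its underside.
- tumbler: Bystander: steel tumbler, 63 mm across, 81 mm high; origin at its underside.

How it is judged:
By the outcome, as a careful person would: the job done as asked, in the order asked, and still so for the second after the job is handed in, with the robot touching nothing.
It also fails if it takes over 42 s, if anything falls off the work surface, if the arm or the gripper's body presses on something with over 40 N, if the wrist force passes 120 N, or if a joint passes its speed limit or range.

## Working session

There is one attempt and no reset: what is moved stays moved. The work goes in short steps, Python scripts to look and compute and a shell command to move; the robot and the scene stay as the last step left them, time stands still between calls to the robot, and variables do not carry over. Pictures are saved under pics/ and viewed, about 8 in all and at most 12, crops included, and the job is handed in when it is done.

```bash
ls; mkdir -p pics; python3 - <<'E'
from plant import robot
import cv2
s=robot.read_state();print({k:s[k] for k in('t','tool_pos','orientation','force','opening')})
for n in('scene','top'):
    c=robot.read_camera(n);cv2.imwrite(f'pics/{n}0.png',c['color'][:,:,::-1]);print(n,c['mtx'].tolist(),c['dist_coeffs'],c['R'].tolist(),c['t'])
E
```

```text
pics
{'t': 0.0, 'tool_pos': array([ 0.18280845, -0.57087666,  0.21762288]), 'orientation': array([-1.33876   ,  0.97900808, -0.97673719]), 'force': array([-0.06727827, -0.6176113 ,  0.26153592]), 'opening': 0.09320301181086638}
scene [[557.3086414993468, 0.0, 326.5565357931836], [0.0, 557.3086414993468, 247.72222909409476], [0.0, 0.0, 1.0]] [-0.05719834  0.          0.          0.          0.        ] [[-0.4821497087556591, -0.8759997042138666, 0.012497062216820155], [-0.43400664448849025, 0.2264371530430988, -0.8719887890687458], [0.76103212211225, -0.4258529487263816, -0.4893662995899609]] [0.3928757  0.28402338 0.46558069]
top [[571.4875201216631, 0.0, 320.155035644136], [0.0, 571.4875201216631, 241.97388281686972], [0.0, 0.0, 1.0]] [-0.03765227  0.          0.          0.          0.        ] [[0.00195925923183312, -0.9994553803910853, 0.03294091544832322], [-0.9926399152745633, -0.0059325324986352285, -0.12095785903305689], [0.12108740606260714, -0.03246147971771683, -0.9921109274811792]] [0.08464838 0.6168434  0.85378901]
```

View pics/top0.png

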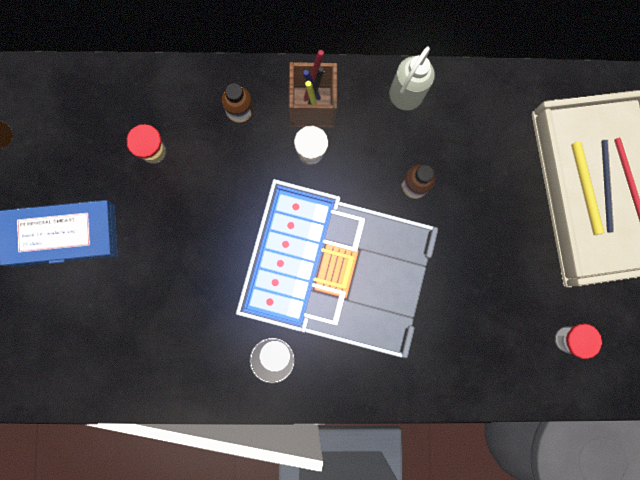

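View pics/scene0.png

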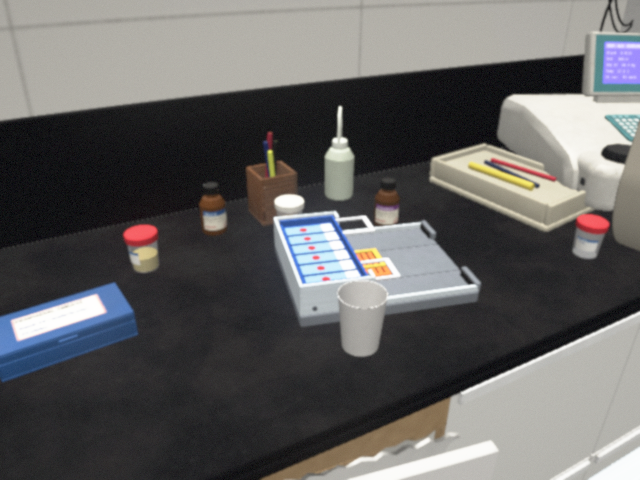

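The top picture shows the feeder at about (340,268), with the deck leaving to the right (world -y). The stops are near (430,243) and (407,340) and the orange bar and yellow frame near (335,270). The cup is at (311,145), the bottle at (418,185) and the tumbler at (272,360). Next I'll enlarge it.

```bash
python3 - <<'E'
import cv2
a=cv2.imread('pics/top0.png')
cv2.imwrite('pics/c0.png',cv2.resize(a[175:365,230:445],None,fx=3.7,fy=3.7,interpolation=cv2.INTER_CUBIC)[:600,:800])
cv2.imwrite('pics/c1.png',cv2.resize(a[230:310,300:370],None,fx=7.5,fy=7.5,interpolation=cv2.INTER_CUBIC))
E
```

```text
(no output)
```

View pics/c0.png

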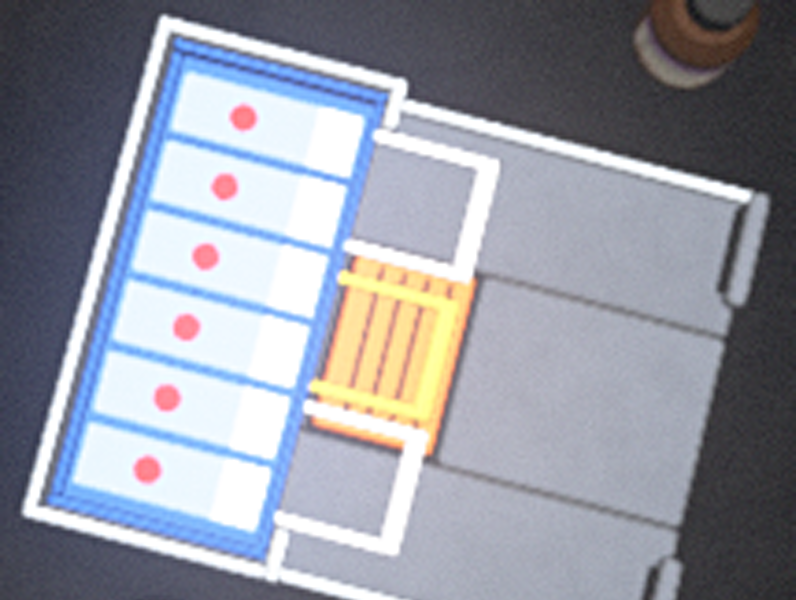

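View pics/c1.png

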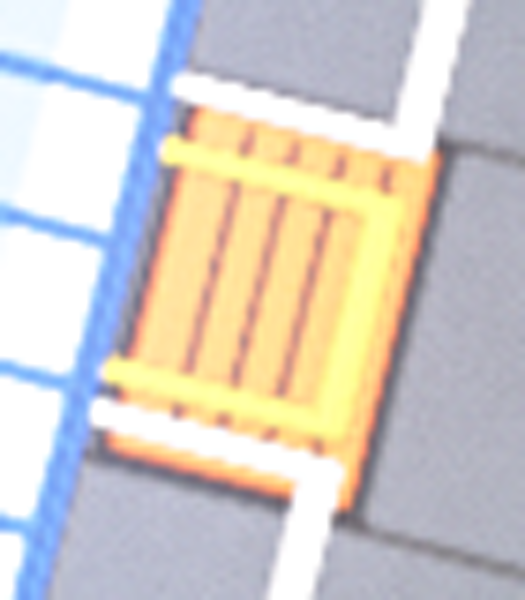

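```bash
cat > h.py <<'E'
import numpy as np,cv2
from plant import robot
def pix2w(c,uv,z):
    n=cv2.undistortPoints(np.array([[uv]],float),c['mtx'],np.array(c['dist_coeffs']))[0,0]
    R,t=np.array(c['R']),np.array(c['t']); d=R.T@[n[0],n[1],1]; o=-R.T@t
    return o+d*(z-o[2])/d[2]
def un(p,s,o): return [(p[0]+.5)/s-.5+o[0],(p[1]+.5)/s-.5+o[1]]
E
cat > m.py <<'E'
from h import *
from scipy.optimize import least_squares
c=robot.read_camera('top')
A=lambda p:un(p,3.7,(230,175)); B=lambda p:un(p,7.5,(300,230))
L=[(A((163,15)),(.102,-.106,.07)),(A((22,515)),(.102,.106,.07)),(B((442,152)),(-.055,-.039,.028)),(B((350,512)),(-.055,.039,.028)),(B((105,448)),(-.003,.039,.028)),
(B((367,215)),(-.042,-.021,.037)),(B((320,408)),(-.042,.021,.037)),(A((752,192)),(-.166,-.104,.032))]
W=np.array([pix2w(c,u,f[2])[:2] for u,f in L]);F=np.array([f[:2] for _,f in L])
T=lambda p,F:F@np.array([[np.cos(p[2]),np.sin(p[2])],[-np.sin(p[2]),np.cos(p[2])]])+p[:2]
r=least_squares(lambda p:(T(p,F)-W).ravel(),[.5,0,1.5],loss='soft_l1',f_scale=.002)
print(r.x,np.degrees(r.x[2]));print(((T(r.x,F)-W)*1000).round(1))
print('window',T(r.x,np.array([[-.02,0]])),'stop',T(r.x,np.array([[-.156,0]])))
s=robot.read_state();Rm=cv2.Rodrigues(s['orientation'])[0];print(Rm.round(3))
for n,u,z in(('cup',(311,138),.064),('bottle',(426,173),.09),('tumbler',(275,356),.081)):print(n,pix2w(c,u,z))
E
python3 m.py
```

```text
[0.58172362 0.08910381 1.32223399] 75.75842701107052
[[ 1.1  3.1]
 [-1.2  1.7]
 [ 0.6 -0.3]
 [ 0.2 -0.7]
 [-0.1 -1.1]
 [ 0.5  0.2]
 [-0.2  0.7]
 [-1.  -5.9]]
window [[0.57680341 0.06971847]] stop [[ 0.54334595 -0.06210185]]
[[ 0.305 -0.     0.952]
 [-0.952  0.001  0.305]
 [-0.001 -1.     0.   ]]
cup [0.77464055 0.1024575  0.064     ]
bottle [ 0.71480715 -0.06935682  0.09      ]
tumbler [0.4450482  0.15336098 0.081     ]
```

The fit's residuals are about 1 mm at the bar and frame, which is where accuracy matters. I'll go in with the jaws shut and aligned with feeder x: 35 mm in the 44 mm window, and 15 mm across the 42 mm width.

```bash
python3 -m inch '[[1,0.03,0.05,0,-0.15],[1,0.06,0.1,0,-0.3],[1,0.09,0.15,0,-0.45],[1,0.12,0.2,0,-0.559],[1,0.15,0.25,0,-0.559],[1,0.18,0.3,0,-0.559],[1,0.21,0.35,0,-0.559],[1,0.24,0.4,0,-0.559]]' 30 && python3 -m inch '[[1,0.03,0.05,0,0],[1,0.06,0.1,0,0],[1,0.09,0.15,0,0],[1,0.12,0.2,0,0],[1,0.154,0.241,0,0],[1,0.154,0.241,-0.03,0],[1,0.154,0.241,-0.07,0],[1,0.154,0.241,-0.1,0]]'
```

```text
t: 1.15
tool_pos: [0.4234, -0.1693, 0.2178]
orientation: [-1.079, 1.391, -1.39]
force: [1.1, -0.7, 0.2]
opening: 0.0177
t: 2.15
tool_pos: [0.5764, 0.072, 0.1155]
orientation: [-1.082, 1.392, -1.389]
force: [0.2, 0.3, 0.6]
opening: 0.0002
```

```bash
python3 -m inch '[[1,0.0005,-0.0025,-0.02,0],[1,0.0005,-0.0025,-0.04,0],[1,0.0005,-0.0025,-0.04,0]]'; python3 - <<'E'
from h import *
s=robot.read_state();print(s['tool_pos'],s['force'],cv2.Rodrigues(s['orientation'])[0].round(3).tolist())
a=[]
for n,(x,y) in(('scene',(270,180)),('top',(260,190))):
    c=robot.read_camera(n)['color'][:,:,::-1];a.append(cv2.resize(c[y:y+150,x:x+133],None,fx=3,fy=3,interpolation=cv2.INTER_CUBIC))
cv2.imwrite('pics/p1.png',np.hstack(a))
E
```

```text
t: 2.52
tool_pos: [0.5754, 0.0695, 0.0734]
orientation: [-1.085, 1.394, -1.388]
force: [-0.3, -0.9, -0.6]
opening: 0.0002
[0.57539016 0.06950134 0.07339856] [-0.30635378 -0.87269066 -0.55633815] [[-0.246, -0.005, 0.969], [-0.969, 0.001, -0.246], [0.0, -1.0, -0.005]]
```

View pics/p1.png

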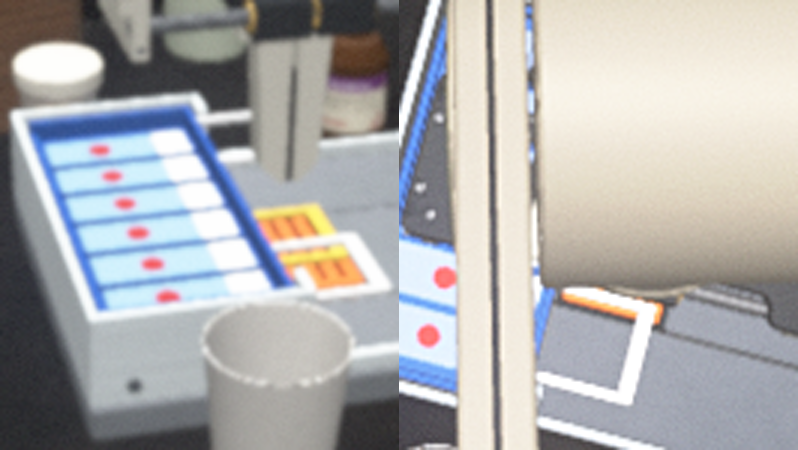

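The left half shows the shut fingertips above the yellow frame, with the seam tip at crop (288,180). I'll check the fit in the independent scene camera by drawing the model over the first scene picture.

```bash
python3 - <<'E'
from h import *
c=robot.read_camera('scene');s=robot.read_state()
P=lambda X:cv2.projectPoints(np.array(X,float).reshape(-1,3),cv2.Rodrigues(np.array(c['R']))[0],np.array(c['t']),c['mtx'],np.array(c['dist_coeffs']))[0][:,0]
print('tip pred',P(s['tool_pos']))
th=1.32223;o=np.array([.5817,.0891])
f=lambda x,y,z:[o[0]+np.cos(th)*x-np.sin(th)*y,o[1]+np.sin(th)*x+np.cos(th)*y,z]
k=5;x0,y0=325,225
a=cv2.resize(cv2.imread('pics/scene0.png')[y0:y0+90,x0:x0+110],None,fx=k,fy=k,interpolation=cv2.INTER_CUBIC)
b=a.copy()
for q,col in(([f(-.05,-.025,.037),f(-.05,.025,.037)],(0,0,0)),([f(-.042,-.021,.037),f(-.042,.021,.037)],(255,0,0)),([f(-.055,-.039,.028),f(-.055,.039,.028),f(-.003,.039,.028)],(0,255,0))):
    u=P(q);u=((u-[x0,y0]+.5)*k).astype(int);cv2.polylines(b,[u],False,col,1)
cv2.imwrite('pics/ov.png',np.vstack([a,b])[:, :] if 0 else cv2.resize(np.hstack([a[:,:400],b[:,:400]]),(800,450)))
E
```

```text
tip pred [[362.63841877 235.8664561 ]]
```

View pics/ov.png

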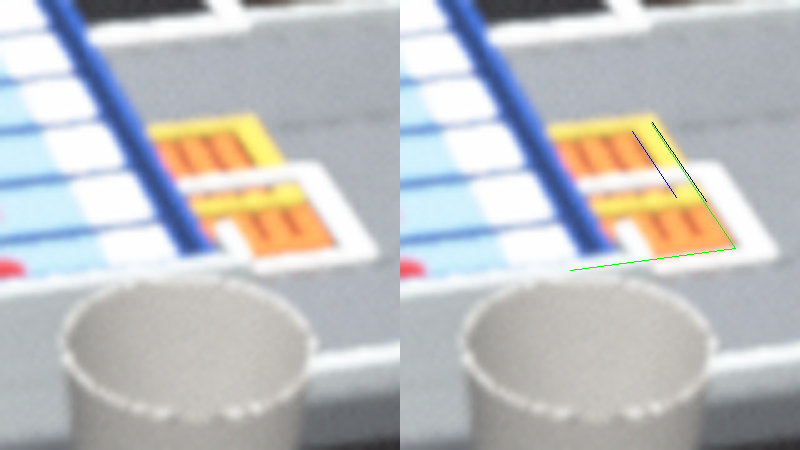

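The overlay agrees to about 2 px at most, and the two cameras suggest opposite signs, so I'll stay near the centre. Now I descend into the window and watch the force.

```bash
python3 -m inch '[[1,0.001,-0.001,-0.015,0],[1,0.001,-0.001,-0.03,0],[1,0.001,-0.001,-0.037,0],[1,0.001,-0.001,-0.04,0]]' && python3 -m inch '[[1,0,0,-0.001,0],[1,0,0,-0.002,0],[1,0,0,-0.002,0]]'; python3 -c "
from plant import robot
s=robot.read_state();print(s['tool_pos'],s['force'],s['wrist_torque'])"
```

```text
t: 3.18
tool_pos: [0.5781, 0.0686, 0.0355]
orientation: [-1.082, 1.392, -1.389]
force: [1.6, -0.1, 0.1]
opening: 0.0006
t: 3.55
tool_pos: [0.5783, 0.0686, 0.0338]
orientation: [-1.081, 1.391, -1.389]
force: [-0.2, -0.1, 0.4]
opening: 0.0001
[0.57829349 0.06860613 0.0338115 ] [-0.20585945 -0.05099063  0.39040493] [ 0.06313464  0.00577824 -0.04127121]
```

```bash
python3 -m inch '[[1,0,0,-0.002,0],[1,0,0,-0.004,0],[1,0,0,-0.005,0],[1,0,0,-0.006,0],[1,0,0,-0.007,0],[1,0,0,-0.007,0]]';  python3 -m inch '[[1,0,0,-0.001,0],[1,0,0,-0.002,0],[1,0,0,-0.0025,0],[1,0,0,-0.0025,0]]';python3 -m inch '[[1,0,0,-0.0005,0],[1,0,0,-0.001,0],[1,0,0,-0.001,0]]'
```

```text
t: 4.3
tool_pos: [0.5783, 0.0686, 0.0268]
orientation: [-1.081, 1.391, -1.389]
force: [0.3, -0.7, 1.6]
opening: 0.0003
t: 4.8
tool_pos: [0.5784, 0.0686, 0.0243]
orientation: [-1.081, 1.391, -1.389]
force: [-0.3, 0.4, 1.2]
opening: 0.0005
t: 5.18
tool_pos: [0.5783, 0.0686, 0.0233]
orientation: [-1.081, 1.391, -1.389]
force: [-1.0, -0.4, 0.9]
opening: 0.0004
```

```bash
python3 -m inch '[[1,0,0,-0.0005,0],[1,0,0,-0.001,0],[1,0,0,-0.001,0]]'; python3 -m inch '[[1,0,0,-0.0005,0],[1,0,0,-0.001,0],[1,0,0,-0.001,0]]'
```

```text
t: 5.55
tool_pos: [0.5783, 0.0686, 0.0222]
orientation: [-1.081, 1.391, -1.389]
force: [-0.3, 0.2, 1.4]
opening: 0.0006
t: 5.92
tool_pos: [0.5784, 0.0686, 0.0212]
orientation: [-1.081, 1.391, -1.389]
force: [-1.3, -0.1, 2.2]
opening: 0.0009
```

```bash
python3 -m inch '[[1,0,0,-0.0004,0],[1,0,0,-0.0004,0]]'; python3 -m inch '[[1,-0.0003,-0.001,0,0],[1,-0.0005,-0.0019,0,0],[1,-0.0005,-0.0019,0,0]]'; python3 -m inch '[[1,-0.0001,-0.0005,0,0],[1,-0.0002,-0.001,0,0],[1,-0.0002,-0.001,0,0]]'
```

```text
t: 6.18
tool_pos: [0.5784, 0.0686, 0.0208]
orientation: [-1.081, 1.391, -1.389]
force: [-0.3, -0.2, 2.4]
opening: 0.0003
t: 6.55
tool_pos: [0.578, 0.0667, 0.0209]
orientation: [-1.081, 1.391, -1.389]
force: [-0.1, -0.1, 1.2]
opening: 0.0003
t: 6.92
tool_pos: [0.5778, 0.0656, 0.0209]
orientation: [-1.081, 1.391, -1.389]
force: [-0.7, 0.3, 2.7]
opening: 0.0007
```

```bash
for i in 1 2; do python3 -m inch '[[1,-0.0002,-0.0008,0,0],[1,-0.0004,-0.0015,0,0],[1,-0.0004,-0.0015,0,0]]'; done
```

```text
t: 7.3
tool_pos: [0.5774, 0.064, 0.0209]
orientation: [-1.081, 1.391, -1.389]
force: [0.8, -0.6, 1.7]
opening: 0.0005
t: 7.68
tool_pos: [0.577, 0.0627, 0.0209]
orientation: [-1.08, 1.391, -1.389]
force: [1.5, 2.0, 1.6]
opening: 0.0007
```

```bash
for i in 1 2 3; do python3 -m inch '[[1,-0.0002,-0.0008,0,0],[1,-0.0004,-0.0015,0,0],[1,-0.0004,-0.0015,0,0]]'; done; python3 - <<'E'
from h import *
a=[]
for n,(x,y) in(('scene',(300,190)),):
    c=robot.read_camera(n)['color'][:,:,::-1];a.append(cv2.resize(c[y:y+120,x:x+160],None,fx=5,fy=5,interpolation=cv2.INTER_CUBIC))
cv2.imwrite('pics/p2.png',np.hstack(a))
E
```

```text
t: 8.05
tool_pos: [0.5766, 0.0613, 0.0209]
orientation: [-1.08, 1.391, -1.389]
force: [1.9, 5.0, 0.9]
opening: 0.0006
t: 8.43
tool_pos: [0.5763, 0.0604, 0.0209]
orientation: [-1.079, 1.392, -1.388]
force: [2.4, 8.1, 1.0]
opening: 0.0002
t: 8.8
tool_pos: [0.5761, 0.0595, 0.0209]
orientation: [-1.079, 1.392, -1.387]
force: [1.7, 6.0, 0.1]
opening: 0.0003
```

View pics/p2.png

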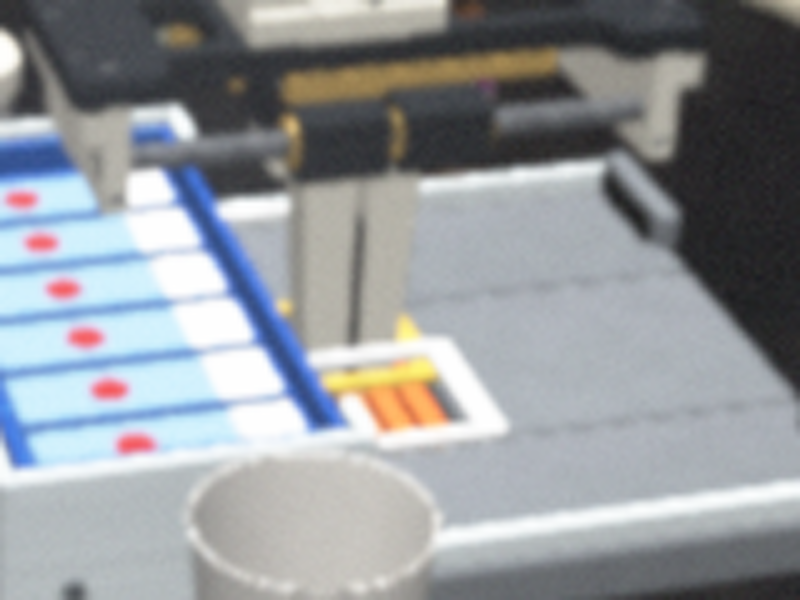

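The bar is visibly down and the fingers are hooked behind the crossbar. The pull has risen to 6–8 N, so I'll check the bar's depth before pulling harder.

```bash
python3 -m inch '[[1,0,0.001,0,0],[1,0,0.001,-0.0003,0],[1,0,0.001,-0.0003,0]]'; python3 -m inch '[[1,0,0,-0.0003,0],[1,0,0,-0.0003,0]]';  python3 -m inch '[[1,0,0,-0.0003,0],[1,0,0,-0.0003,0]]'; python3 -c "
from plant import robot
print(robot.read_state()['force'])
robot.read_camera('top');print(robot.read_state()['force'])"
```

```text
t: 9.22
tool_pos: [0.576, 0.0599, 0.0206]
orientation: [-1.079, 1.392, -1.388]
force: [-0.0, -0.8, 1.0]
opening: 0.0004
t: 9.48
tool_pos: [0.576, 0.0599, 0.0203]
orientation: [-1.079, 1.392, -1.388]
force: [0.6, -0.2, 1.5]
opening: 0.0003
t: 9.72
tool_pos: [0.576, 0.0598, 0.0202]
orientation: [-1.079, 1.392, -1.388]
force: [-1.0, -0.7, 5.1]
opening: 0.0008
[-1.0281009  -0.66767551  5.06040993]
[-1.03187232 -0.36854398  4.95258828]
```

The bar's hard end is at z ≈ 0.0202, felt at 5 N, so it was free and the pull force is tray friction. I'll ease up 0.3 mm and drag on.

```bash
python3 -m inch '[[1,0,0,0.0004,0],[1,-0.0003,-0.001,0.0004,0],[1,-0.0005,-0.002,0.0004,0],[1,-0.0007,-0.003,0.0004,0],[1,-0.0007,-0.003,0.0004,0]]'; for i in 1 2; do python3 -m inch '[[1,-0.0002,-0.001,0,0],[1,-0.0005,-0.002,0,0],[1,-0.0005,-0.002,0,0]]'; done
```

```text
t: 10.4
tool_pos: [0.5756, 0.0582, 0.0206]
orientation: [-1.077, 1.392, -1.387]
force: [1.3, 6.1, 1.3]
opening: 0.0004
t: 10.78
tool_pos: [0.5754, 0.0574, 0.0206]
orientation: [-1.076, 1.392, -1.385]
force: [1.8, 6.5, 1.0]
opening: 0.0003
t: 11.15
tool_pos: [0.5752, 0.0567, 0.0207]
orientation: [-1.074, 1.393, -1.384]
force: [1.9, 7.0, 2.7]
opening: 0.0008
```

```bash
python3 -m inch '[[1,-0.0005,-0.0018,0,0],[1,-0.0008,-0.003,0,0],[1,-0.001,-0.0038,0,0],[1,-0.0012,-0.0046,0,0],[1,-0.0012,-0.0046,0,0]]'
```

```text
t: 11.78
tool_pos: [0.5743, 0.0534, 0.0207]
orientation: [-1.072, 1.393, -1.382]
force: [2.2, 6.2, 1.0]
opening: 0.0005
```

The tray front is now about 5 mm past the bar's inner edge. I'll back off slightly, lift the tips clear of the deck and check.

```bash
python3 -m inch '[[1,0.0004,0.0018,0,0],[1,0.0006,0.0025,0.002,0],[1,0.0006,0.0025,0.005,0],[1,0.0006,0.0025,0.006,0]]'; python3 - <<'E'
from h import *
s=robot.read_state();R=cv2.Rodrigues(s['orientation'])[0];print(s['force'],np.arctan2(R[1,0],R[0,0])+np.pi-1.3222,R[:,1])
E
python3 -m inch '[[1,-0.0004,-0.0018,0,0],[1,-0.0012,-0.0048,0,0],[1,-0.0019,-0.0078,0,0],[1,-0.0027,-0.0108,0,0],[1,-0.0034,-0.0136,0,0],[1,-0.0042,-0.0166,0,0],[1,-0.0042,-0.0166,0,0]]'
```

```text
t: 12.28
tool_pos: [0.5749, 0.0559, 0.0268]
orientation: [-1.072, 1.393, -1.382]
force: [-0.1, -0.3, 0.2]
opening: 0.0006
[-0.10546408 -0.29121954  0.18171608] 0.00030375309358676716 [ 0.0033426   0.01034183 -0.99994094]
t: 13.15
tool_pos: [0.5709, 0.0401, 0.0269]
orientation: [-1.07, 1.394, -1.381]
force: [1.5, 4.7, -0.4]
opening: 0.0007
```

```bash
for i in 1 2 3; do python3 -m inch '[[1,-0.001,-0.004,0,0],[1,-0.002,-0.008,0,0],[1,-0.003,-0.012,0,0],[1,-0.004,-0.016,0,0],[1,-0.005,-0.02,0,0],[1,-0.006,-0.024,0,0],[1,-0.0071,-0.028,0,0],[1,-0.0081,-0.032,0,0]]'; done
```

```text
t: 14.15
tool_pos: [0.5631, 0.0099, 0.0269]
orientation: [-1.068, 1.394, -1.379]
force: [3.0, 9.4, -0.8]
opening: 0.0003
t: 15.15
tool_pos: [0.5549, -0.0225, 0.0269]
orientation: [-1.068, 1.395, -1.379]
force: [1.1, 2.8, 0.0]
opening: 0.0004
t: 16.15
tool_pos: [0.5466, -0.0548, 0.0269]
orientation: [-1.068, 1.395, -1.379]
force: [0.1, 0.9, -0.1]
opening: 0.0008
```

```bash
python3 - <<'E'
from h import *
s=robot.read_state();R=cv2.Rodrigues(s['orientation'])[0];print(s['force'],np.arctan2(R[1,0],R[0,0])+np.pi-1.3222)
c=robot.read_camera('scene')['color'][:,:,::-1];cv2.imwrite('pics/p3.png',cv2.resize(c[190:320,270:480],None,fx=3.8,fy=3.8,interpolation=cv2.INTER_CUBIC))
E
```

```text
[ 0.1337394   0.92655942 -0.12014665] 0.000273200320557887
```

View pics/p3.png

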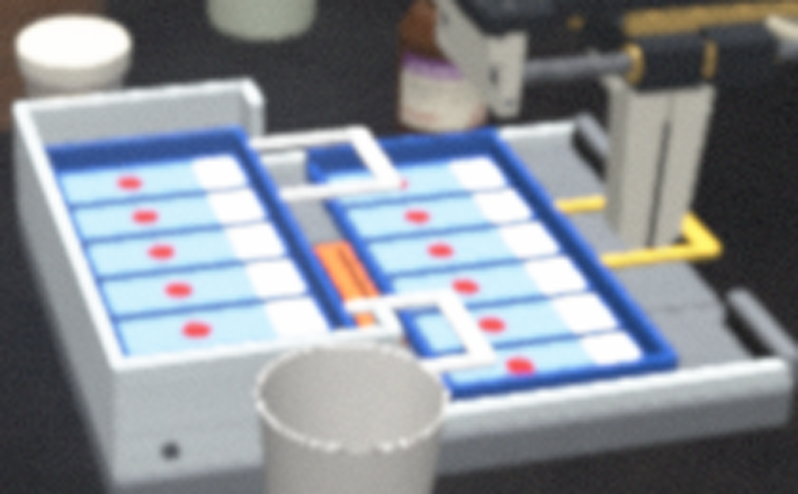

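The upper trays have come down and the bottom tray is about 35 mm from the stops. The force is low. I'll approach the stops slowly.

```bash
python3 -m inch '[[1,-0.001,-0.004,0,0],[1,-0.002,-0.008,0,0],[1,-0.003,-0.012,0,0],[1,-0.004,-0.016,0,0],[1,-0.005,-0.02,0,0],[1,-0.0059,-0.0232,0,0],[1,-0.0064,-0.0252,0,0],[1,-0.0066,-0.0262,0,0]]'; python3 -m inch '[[1,-0.0003,-0.001,0,0],[1,-0.0005,-0.002,0,0],[1,-0.0008,-0.003,0,0],[1,-0.001,-0.004,0,0]]';python3 -m inch '[[1,-0.0001,-0.0005,0,0],[1,-0.0003,-0.001,0,0],[1,-0.0004,-0.0015,0,0]]'
```

```text
t: 17.2
tool_pos: [0.5401, -0.0814, 0.027]
orientation: [-1.067, 1.395, -1.379]
force: [0.2, 1.4, 1.5]
opening: 0.0008
t: 17.7
tool_pos: [0.5392, -0.0854, 0.0271]
orientation: [-1.067, 1.394, -1.379]
force: [0.0, 2.3, 1.6]
opening: 0.0006
t: 18.08
tool_pos: [0.5389, -0.0869, 0.0272]
orientation: [-1.067, 1.394, -1.379]
force: [0.3, 2.5, 1.3]
opening: 0.0004
```

```bash
for i in 1 2 3; do python3 -m inch '[[1,-0.0001,-0.0005,0,0],[1,-0.0002,-0.001,0,0],[1,-0.0003,-0.0013,0,0],[1,-0.0003,-0.0013,0,0]]'; done
```

```text
t: 18.58
tool_pos: [0.5386, -0.0883, 0.0272]
orientation: [-1.067, 1.394, -1.379]
force: [0.2, 1.9, 0.9]
opening: 0.0006
t: 19.08
tool_pos: [0.5383, -0.0896, 0.0272]
orientation: [-1.067, 1.394, -1.379]
force: [0.6, 1.9, 1.8]
opening: 0.0008
t: 19.58
tool_pos: [0.5379, -0.0909, 0.0272]
orientation: [-1.067, 1.394, -1.379]
force: [-0.0, 2.1, 0.9]
opening: 0.0006
```

```bash
for i in 1 2 3; do python3 -m inch '[[1,-0.0001,-0.0005,0,0],[1,-0.0002,-0.001,0,0],[1,-0.0002,-0.001,0,0]]'; done
```

```text
t: 19.95
tool_pos: [0.5377, -0.092, 0.0272]
orientation: [-1.067, 1.394, -1.38]
force: [1.3, 1.2, 1.5]
opening: 0.0004
t: 20.32
tool_pos: [0.5374, -0.093, 0.0271]
orientation: [-1.067, 1.395, -1.379]
force: [-0.6, 2.4, 2.4]
opening: 0.0005
t: 20.7
tool_pos: [0.5372, -0.0934, 0.027]
orientation: [-1.067, 1.395, -1.379]
force: [0.4, 6.3, 1.4]
opening: 0.0005
```

The stop contact shows clearly: 6 N and no more travel. One more small step will square it, then I'll look before unhooking.

```bash
python3 -m inch '[[1,-0.0001,-0.0006,0,0],[1,-0.0002,-0.0009,0,0],[1,-0.0002,-0.0009,0,0]]'; python3 -m inch '[[1,-0.0001,-0.0006,0,0],[1,-0.0002,-0.0009,0,0],[1,-0.0002,-0.0009,0,0]]'; python3 - <<'E'
from h import *
print(robot.read_state()['force'],robot.read_state()['wrist_torque'])
c=robot.read_camera('scene')['color'][:,:,::-1];cv2.imwrite('pics/p4.png',cv2.resize(c[190:320,270:480],None,fx=3.8,fy=3.8,interpolation=cv2.INTER_CUBIC))
E
```

```text
t: 21.08
tool_pos: [0.5372, -0.0934, 0.027]
orientation: [-1.066, 1.396, -1.377]
force: [1.6, 7.8, 1.2]
opening: 0.0007
t: 21.45
tool_pos: [0.5371, -0.0934, 0.027]
orientation: [-1.065, 1.396, -1.376]
force: [1.5, 7.2, 1.7]
opening: 0.0004
[1.45900083 7.15210823 1.71476989] [ 1.27304459 -0.27856137 -0.05847026]
```

View pics/p4.png

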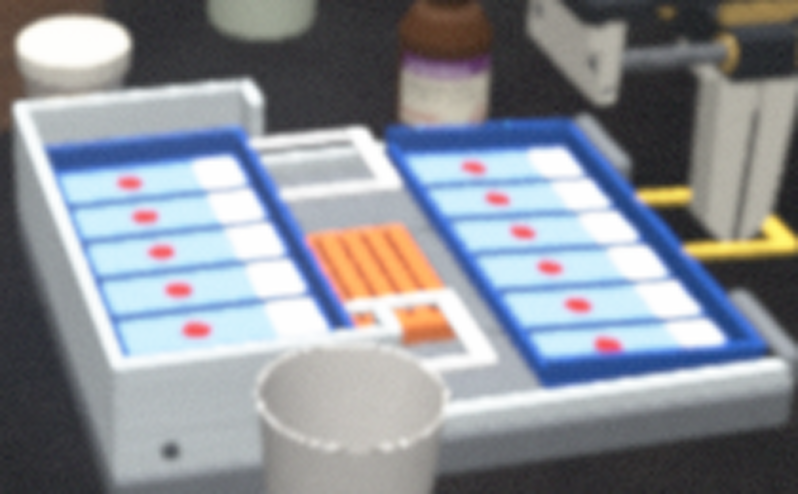

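The tray front sits against both stops at (600,140) and (760,330). The bar has risen and the upper trays are down and level. I'll back off in the window, lift clear and check from above.

```bash
python3 -m inch '[[1,0.0003,0.0015,0,0],[1,0.0007,0.003,0,0],[1,0.001,0.004,0,0],[1,0.001,0.004,0,0]]'; python3 -m inch '[[1,0,0,0.003,0],[1,0,0,0.01,0],[1,0,0,0.03,0],[1,0,0,0.06,0],[1,0,0,0.1,0],[1,0,0,0.14,0],[1,0,-0.05,0.14,0],[1,0,-0.1,0.14,0]]';python3 -m inch '[[1,-0.03,-0.05,0,0],[1,-0.06,-0.1,0,0],[1,-0.09,-0.15,0,0],[1,-0.12,-0.2,0,0],[1,-0.12,-0.2,0,0]]'; python3 - <<'E'
from h import *
c=robot.read_camera('top');cv2.imwrite('pics/top5.png',c['color'][:,:,::-1]);a=c['color'][:,:,::-1]
cv2.imwrite('pics/p5.png',cv2.resize(a[130:380,220:480],None,fx=2.4,fy=2.4,interpolation=cv2.INTER_CUBIC))
E
```

```text
t: 22.0
tool_pos: [0.5379, -0.0895, 0.0268]
orientation: [-1.065, 1.396, -1.376]
force: [-0.5, -0.6, -0.1]
opening: 0.0002
t: 23.0
tool_pos: [0.5387, -0.1905, 0.1686]
orientation: [-1.065, 1.392, -1.377]
force: [0.6, -0.2, 0.4]
opening: 0.0006
t: 23.62
tool_pos: [0.4163, -0.3939, 0.1692]
orientation: [-1.063, 1.396, -1.382]
force: [0.2, 0.9, -0.5]
opening: 0.0004
```

View pics/p5.png

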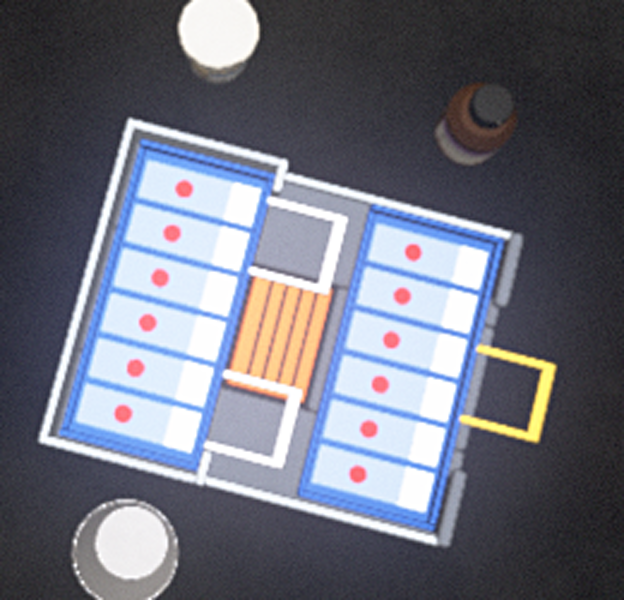

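The tray is flat against the stops, near (510,265) and (450,500). The bar is up, and the cup, bottle and tumbler have not moved. I'll look once more, enlarged, at the stop contacts.

```bash
python3 - <<'E'
import cv2,numpy as np
a=cv2.imread('pics/top5.png')
f=lambda x,y:cv2.resize(a[y:y+45,x:x+45],None,fx=8.8,fy=8.8,interpolation=cv2.INTER_CUBIC)
cv2.imwrite('pics/p6.png',np.hstack([f(405,220),f(380,320)]))
E
```

```text
(no output)
```

View pics/p6.png

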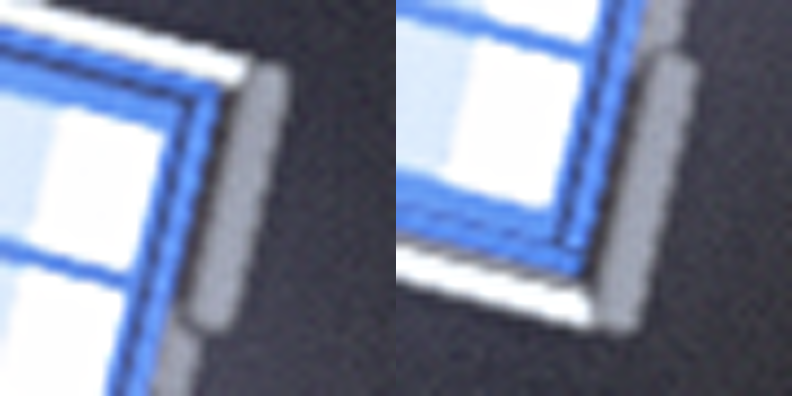

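```bash
python3 -c "
from plant import robot
print(robot.close_job(),robot.read_state()['t'])"
```

```text
the job is handed in; nothing more can be done
the job is handed in; nothing more can be done
```

The bottom tray is out and resting against both end stops, and I handed the job in at about 24 s of the 42 s allowed.

- **Release:** With the jaws shut, I pressed the bar down through the yellow frame's window. I felt its hard end at about 5 N, then eased up slightly. I kept it down while hooking the crossbar, until the tray was past the catch.
- **Drag:** I then lifted the tips off the bar and pulled the tray along the deck, mostly at 1–7 N with a peak reading of about 10 N. It came up against the stops at 6–8 N and went no further. I backed off inside the window before lifting away.
- **Last checks:**
  - The tray front lies parallel to both stops. The dark strip at each is equal and looks like the rubber face.
  - The bar is up, and the two upper trays are down and look level in the feeder.
  - The cup, bottle and tumbler look undisturbed.
- **Disagreements:**
  - The two cameras differed by about 2–3 mm on where the crossbar was; touch sided with the scene camera.
  - Travel from first contact measured about 161 mm against the nominal 158 mm.
  - A gap of a few tenths of a millimetre at the stops would be too small for the pictures to show. The evidence for contact there is the stall force, read before I unhooked.

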